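# Lock the jar clamp with its retaining pin

## Task

Secure the jar in the clamp: press the hinged bar fully down so that its eye drops into the fork, then push the loose retaining pin sideways through the fork and the bar's eye, fully home until its collar meets the fork. Let go of it there, leave the jar standing in its place, and do not knock the small white bottle and the bench timer about.

Things in the scene. Friction and masses are not known exactly. Their poses are not given: they have to be found in the camera images.
- bar (a joint): Angle of the clamp's hinged steel bar, rad: 0 = fully down (level, its eye lined up with the fork's holes), positive = raised; it starts raised by 0.35 to 0.75. It turns about a horizontal hinge; a stiff hinge keeps it where it is left, about 1 to 4 N downward on the thumb plate moves it, and a firm stop ends it at 0.
- hinge (a point): Centre of the bar's hinge, fixed on the clamp, 104 mm above the worktop. The clamp is a fixed aluminium base plate 190 (x) x 104 (y) x 8 mm whose own x axis (also the axes of this point) runs from the fork to the hinge, z up; hinge axis along y. The jar stands half-way between fork and hinge.
- fork (a point): Centre of the fork, fixed on the clamp 144 mm from the hinge, 104 mm above the worktop: the point on the pin's axis midway between the two upright steel ears. Own axes: x toward the hinge, y along the line of the holes, z up. Each ear is 10 mm thick, 36 mm wide (x), reaches 18 mm above this point and has a 16 mm through hole along y with a 2 mm chamfer; outer faces 20 mm either side of this point, inner gap 20 mm. The pin may be put in from either side.
- bar_hole (a point): Centre of the 16 mm hole along y in the eye at the bar's free end (eye 32 x 14 mm thick x 34 mm), 144 mm from the hinge; it coincides with the fork point when the bar is fully down.
- thumb_plate (a point): Centre of the top face of the 34 x 34 mm ribbed thumb plate on the bar, 104 mm from the hinge along the bar and 17 mm above the bar's axis; the place to press. z is normal to the plate; the point moves with the bar.
- pin_grip (a point): Centre of the loose pin's grey ribbed handle, 18 mm above the worktop as the pin lies. Handle block 50 long (x) x 24 wide (y) x 36 mm high (z), stands on its 50 x 24 face; the steel shank leaves its +x end in the middle. The pin weighs about 0.1 kg, 125 mm long in all.
- pin_shoulder (a point): On the pin's axis, 30 mm from the handle centre along its +x: front face of a 22 mm collar, where the 12 mm thick, 70 mm long shank begins. The pin is home when this face meets the outside of an ear (20 mm from the fork's centre).
- pin_tip (a point): Tip of the pin, 100 mm from the handle centre along its +x; the last 12 mm taper to 5 mm.
- jar_center (a point): Centre (half-way up) of the white screw-top jar, 78 mm diameter, 84 mm tall, that stands loose on the clamp's plate between four short black studs, under the bar.
- bottle_center (a point): Centre of a small loose white bottle, 46 mm diameter, 104 mm tall; a bystander.
- timer_center (a point): Centre of a loose flat white bench timer, 62 x 62 mm, 18 mm thick, lying on the worktop; a bystander.
- pin: The pin itself; origin at the middle of the handle's underside, x toward the tip, z up as it lies.
- jar: The jar; origin at the centre of its underside, z up.
Not all that is in view belongs to the job. What is meant by the jar is not purple, and is the smaller of those in its own colour.

How it is judged:
At the end, for the whole second after the job is handed in: The bar is down (within 0.05 rad), the pin goes through both ears and the eye with its collar within 10 mm of the ear, on the line of the holes within 8 mm and 0.25 rad, released and at rest; the jar still stands upright in its place between fork and hinge (value of joint bar below 0.05 rad and distance between pin_shoulder and fork below 0.03 m and z of pin_shoulder in the frame of fork between -0.008 and 0.008 m and x of pin_shoulder in the frame of fork between -0.008 and 0.008 m and angle between the x axis of pin_tip and the y axis of fork, either way round below 0.25 rad and linear speed of pin below 0.02 m/s and horizontal distance between jar_center and fork below 0.085 m and horizontal distance between jar_center and hinge below 0.085 m and angle between jar's own z axis and vertical below 0.15 rad); the robot touches nothing.
It fails at once if the bottle is displaced by more than 40 mm (distance of bottle_center from where it was at the start of the episode above 0.04 m).
It fails at once if the timer is displaced by more than 40 mm (distance of timer_center from where it was at the start of the episode above 0.04 m).
It also fails if it takes over 51 s, if anything falls off the work surface, if the arm or the gripper's body presses on something with over 40 N, if the wrist force passes 120 N, or if a joint passes its speed limit or range.

## Robot

A 7-joint arm with a two-finger parallel gripper is mounted at the origin on a cart in front of the work surface, level with it; the furniture and walls round the work are solid. World frame = base frame: x ahead of the robot, y to its left, z up, the work surface at z = 0. Lengths are in m, angles in rad, forces in N, time in s.
With the tool pointing down it reaches from about 0.425 to 0.875 m from the base axis. Payload 4.7 kg.
Tool frame: the origin (TCP) lies midway between the tips of the shut fingers; the grasp point (between the pads) lies r.grip_depth behind it (r.grip_depth is the distance from the TCP to the grasp point, in m); z points along the fingers, y is the line along which they close (so a half turn about z gives the same grasp; the last joint's range is limited). The gripper opens to 85 mm and grips with 20 to 120 N. Pads are 22 mm wide; open, the fingers measure 114 mm over their backs; the gripper's body (76 mm by 85 mm) begins 54 mm behind the grasp point. The pads swing forward as they close: fully open they stand 13 mm farther back than shut.
Start: joints at [-1.331, 0.321, -0.07, 1.45, 0.023, 1.371, -0.057], TCP at [0.146, 0.634, 0.231] pointing down, gripper open.
Joint ranges: [-2.86, 2.86], [-0.3, 2.09], [-1.38, 1.24], [0.06, 2.45], [-1.56, 4.7], [0.09, 2.05], [-2.69, 2.69]. Speed limits (rad/s): [2.57, 2.57, 3.14, 3.14, 3.14, 3.14, 3.14].

## Interface

Orientations are given as a unit quaternion [x, y, z, w].
In Python, from plant import r gives the robot as it stands.
- The arm moves only by the tool arm_command, never from a script. Its argument "plan" is a list of rows, each a list of 2 entries, a list of its own where there are three numbers: the shift along the tool's x, y, z scaled (see below), then the turn, a rotation vector about the tool's x, y, z scaled (see below). In form: [[[dx, dy, dz], [ax, ay, az]], ...]. A call has 1 to 8 rows; each row is the pose to reach, as a shift and turn from the pose commanded when the call began, along the tool's axes at that moment, turning the shorter way round; what a row does not reach only later rows make up. The controller multiplies each number of a shift by 0.25 m and each number of a turn by pi rad. A row lasts 1/8 s, in which the tool goes at most 62.5 mm and 10.7 degrees, less where a joint would pass 70% of its speed; a pose out of reach is approached as far as the arm can. A call with a number of a shift or a turn outside -1 to 1 is refused whole. A call with a gripper value outside its range is refused whole. "claw" is the closure, from 0 (fully open) to 1 (shut), set as the call begins (left out, the last holds). The fingers move at their own pace and stop on an object; "force" is the grip in N (left out, the last holds). Time passes only in rows, so rows that repeat a pose let the fingers close. It gives the time, the measured TCP pose, the force, the opening and the grip force at its end, in the units of the state.
- r.get_obs(): the state, without advancing time (a new reading comes with each control period).
- r.grab_frame(name): name is "scene" or "top" or "wrist"; returns a dict with "image" (400x640x3 uint8, red, green, blue), "vertical_fov" (degrees; the focal length in pixels is half the picture's height over the tangent of half this angle, whatever the lens; pixels are square), "cx", "cy" (the principal point, pixels), "extrinsics" (4x4, takes a point from world to camera coordinates). Camera axes: x right, y up, looking along -z (the intrinsics and any distortion apply to the point x, -y, -z); pixel columns grow to the right and rows downward; lengths in m; the calibration is good to about 2 mm. A picture is of the moment at which its call begins. There is no depth.
- r.sign_off(): hands the job in; it is judged then, once.
The state is a dict: "time": time; "joints": joint angles; "qd": joint speeds; "joint_torque": joint torques, N m; "position": TCP position; "eef_rot": TCP orientation; "wrist_force": force on the tool from outside, world axes, zero at the start; "torque": the same for the moment, N m; "finger_gap": finger opening in m; "finger_force": force on a finger pad.
Only numpy, scipy, OpenCV 4.12 (cv2) and the standard library are available. Lean on these libraries where they do the work, as an engineer would, in place of code of your own. Each camera call takes 0.05 s, during which the arm holds its last target. There are 200 camera calls.

## Working session

There is one attempt and no reset: what is moved stays moved. The work goes in short steps, Python scripts to look and compute and a tool call to move; the robot and the scene stay as the last step left them, time stands still between calls to the robot, and variables do not carry over. Pictures are saved under pics/ and viewed, at most 10 in all, crops included, and the job is handed in when it is done.

Besides the shell and the picture viewer there is one more tool, called after "Call:" as a command line: name --argument value ..., lists and objects as JSON in quotes. arm_command: Moves the arm, as the interface text tells. Its arguments: {"type":"object","properties":{"plan":{"type":"array","items":{"type":"array"}},"claw":{"type":"number"},"force":{"type":"number"}},"required":["plan"]}

```bash
mkdir -p pics; ls; cat > h.py <<'E'
import numpy as np, cv2
from plant import r
from scipy.spatial.transform import Rotation as R
def shot(n,f):
    d=r.grab_frame(n); cv2.imwrite('pics/'+f+'.png',d['image'][:,:,::-1])
    np.savez('pics/'+f+'.npz',**{k:d[k] for k in d}); return d
def load(f): return np.load('pics/'+f+'.npz',allow_pickle=True)
def foc(d): return 200/np.tan(np.radians(float(d['vertical_fov']))/2)
def proj(d,p):
    p=np.atleast_2d(p); E=d['extrinsics']; c=p@E[:3,:3].T+E[:3,3]; f=foc(d)
    return np.c_[d['cx']+f*c[:,0]/-c[:,2], d['cy']-f*c[:,1]/-c[:,2]]
def ray(d,uv):
    E=d['extrinsics']; f=foc(d); v=np.array([(uv[0]-d['cx'])/f,-(uv[1]-d['cy'])/f,-1.])
    return -E[:3,:3].T@E[:3,3], E[:3,:3].T@v
def atz(d,uv,z):
    o,v=ray(d,uv); return o+v*(z-o[2])/v[2]
def tri(L):
    A=0;b=0
    for d,uv in L:
        o,v=ray(d,uv); v=v/np.linalg.norm(v); P=np.eye(3)-np.outer(v,v); A=A+P; b=b+P@o
    return np.linalg.solve(A,b)
E
python3 - <<'E'
from h import *
a=shot('scene','s0'); b=shot('top','t0'); w=shot('wrist','w0')
for d in(a,b,w): print({k:(d[k] if k!='image' else 0) for k in d})
o=r.get_obs(); print(o, r.grip_depth)
E
```

```text
pics
{'image': 0, 'vertical_fov': 47.45933058761697, 'cx': 324.08254190750586, 'cy': 205.31731972888312, 'extrinsics': array([[ 0.49589248, -0.86823174,  0.01625687, -0.05409184],
       [ 0.59105823,  0.3511811 ,  0.7261694 , -0.48200349],
       [-0.63619243, -0.35049319,  0.68732359, -1.02063578],
       [ 0.        ,  0.        ,  0.        ,  1.        ]])}
{'image': 0, 'vertical_fov': 51.41261110232608, 'cx': 317.66911421415006, 'cy': 197.27582350656238, 'extrinsics': array([[ 0.01509983, -0.9998259 , -0.01096193,  0.26632167],
       [ 0.98920777,  0.01333973,  0.14591106, -0.58990079],
       [-0.14573943, -0.01304686,  0.98923698, -1.5223143 ],
       [ 0.        ,  0.        ,  0.        ,  1.        ]])}
{'image': 0, 'vertical_fov': 62.81605530053606, 'cx': 320.54677977221223, 'cy': 199.02834268206465, 'extrinsics': array([[ 0.22301823,  0.9748121 , -0.00206074, -0.65069413],
       [-0.92792053,  0.21164162, -0.30687347,  0.04073106],
       [-0.29870783,  0.07035058,  0.95174809, -0.38029151],
       [ 0.        ,  0.        ,  0.        ,  1.        ]])}
{'time': 0.15, 'joints': array([-1.33090581,  0.32164202, -0.07007482,  1.45138873,  0.02259342,
        1.37081324, -0.05687835]), 'qd': array([ 0.00052672, -0.00217129,  0.00124901, -0.00361203, -0.00041174,
        0.00056219, -0.000303  ]), 'joint_torque': array([-3.87579973e-05, -4.94092906e+01, -3.83026125e-01, -3.14685380e+01,
        1.30166888e-02,  8.24432733e-03,  1.39002972e-05]), 'position': array([0.14547712, 0.63309251, 0.23048467]), 'eef_rot': array([ 1.12638101e-01,  9.93635809e-01, -7.31389953e-04, -4.08085286e-05]), 'wrist_force': array([0.16486096, 1.46604639, 0.50930435]), 'torque': array([ 0.02742164, -0.0302479 , -0.01201049]), 'finger_force': 0.0, 'finger_gap': 0.0853651379286634} 0.0187
```

View pics/s0.png

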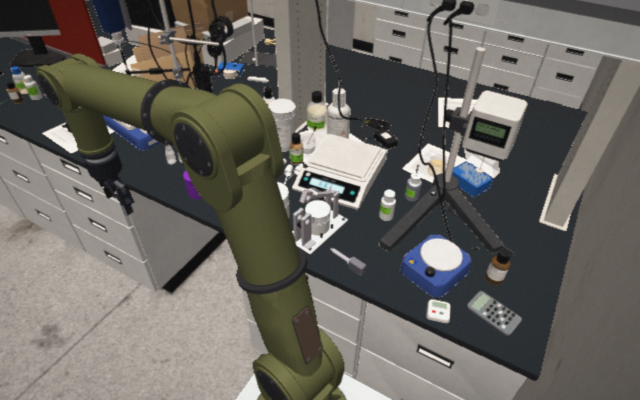

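View pics/t0.png

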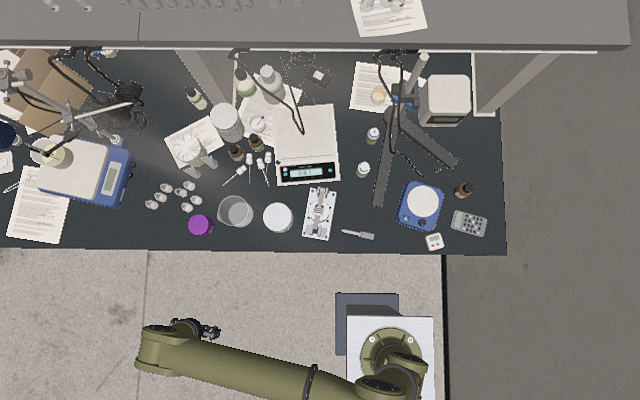

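The scene view shows the clamp at about (315,225), the pin at (348,262), the timer at (439,311) and the bottle at (388,206). In the top view the clamp is at (319,212), the pin at (357,235), the bottle at (363,170) and the timer at (434,241).

Jar candidates in the top view are purple (200,225), large white (277,217) and the white one in the clamp (319,212). The one in the clamp fits: not purple, and the smaller of the white ones. I'll confirm with an enlarged crop.

```bash
python3 - <<'E'
from h import *
a=cv2.imread('pics/s0.png')[170:290,270:400]; b=cv2.imread('pics/t0.png')[165:255,260:390]
a=cv2.resize(a,(0,0),fx=6,fy=6,interpolation=2)[:, :]; b=cv2.resize(b,(0,0),fx=6,fy=6,interpolation=2)
cv2.imwrite('pics/s0c.png',cv2.resize(a,(650,600)));cv2.imwrite('pics/t0c.png',b); print(a.shape,b.shape)
d=load('t0')
for n,uv,z in[('clamp',(319,212),.1),('handle',(368,236),.036),('pin tip',(342,232),.018),('timer',(434,241),.018),('bottle',(363,170),.1),('bench edge',(350,253),0)]: print(n,atz(d,uv,z).round(3))
E
```

```text
(720, 780, 3) (540, 780, 3)
clamp [0.524 0.268 0.1  ]
handle [0.444 0.085 0.036]
pin tip [0.458 0.181 0.018]
timer [ 0.429 -0.166  0.018]
bottle [0.681 0.109 0.1  ]
bench edge [0.38  0.149 0.   ]
```

View pics/s0c.png

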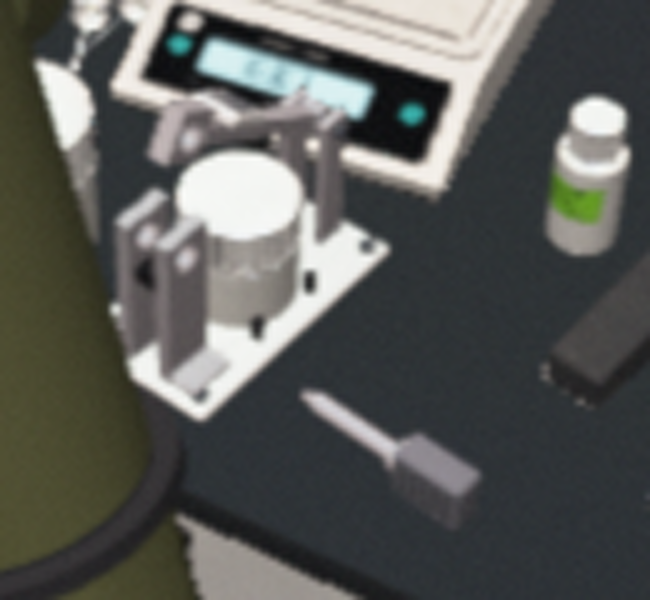

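View pics/t0c.png

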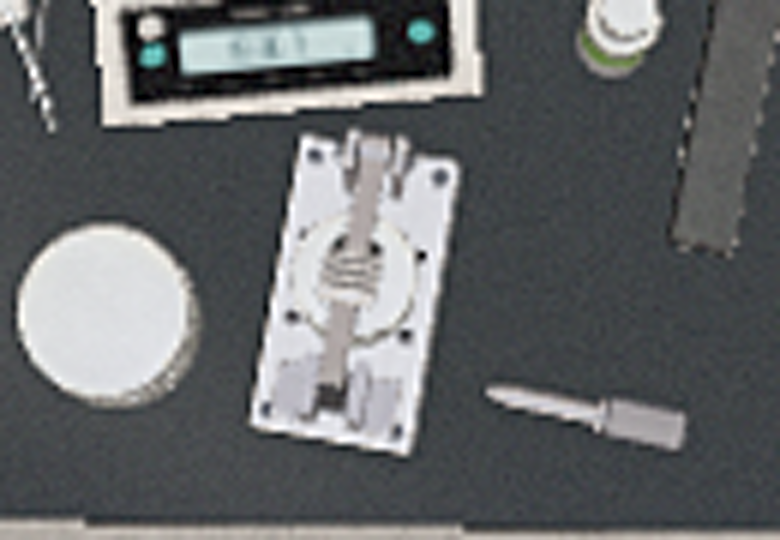

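The crops confirm it: the small white jar stands between the studs under the raised bar (top crop (357,275), scene crop (239,240)). The pin lies to the right with its tip at top crop (488,390) and handle at (645,422). The pin is almost parallel to the line of the fork holes.

```bash
cat >> h.py <<'E'
def step(pos,yaw_y,cmd=None):
    """shift/turn numbers to bring TCP to pos, tool down, tool y along horizontal angle yaw_y"""
    o=r.get_obs(); p,q=(o['position'],R.from_quat(o['eef_rot'])) if cmd is None else cmd
    y=np.array([np.cos(yaw_y),np.sin(yaw_y),0]); z=np.array([0,0,-1.]); T=R.from_matrix(np.c_[np.cross(y,z),y,z])
    return (q.inv().apply(np.array(pos)-p)/.25).round(3),((q.inv()*T).as_rotvec()/np.pi).round(3)
E
python3 - <<'E'
from h import *
t=load('t0'); s=load('s0')
T=lambda u,v:np.array([u/6+260,v/6+165]); S=lambda u,v:np.array([u/5+270,v/5+170])
C=[atz(t,T(*c),.008) for c in((303,133),(460,158),(410,457),(250,425))]
c=np.mean(C,0); ax=((C[0]+C[1])-(C[2]+C[3]))/2; print('plate',np.round(C,4).tolist(),c,np.linalg.norm(ax),np.degrees(np.arctan2(ax[1],ax[0])))
x=ax/np.linalg.norm(ax); yv=np.array([-x[1],x[0],0])
f=c-x*.072; f[2]=.104; print('fork',f,'hinge',f+x*.144)
print('hole check top-scene',proj(s,f-yv*.02),S(187,257))
print('plate corners scene pred',proj(s,[c-x*.095-yv*.052,c+x*.095-yv*.052]),S(203,420),S(390,247))
g=atz(t,T(645,422),.036); h=tri([(t,T(488,390)),(s,S(305,395))]); print('grip top',g,'tip',h,atz(t,T(488,390),.018),'grip tri',tri([(t,T(645,422)),(s,S(440,465))]))
d=h-g; print(np.degrees(np.arctan2(d[1],d[0])),np.hypot(*d[:2]))
print(step((.50,.22,.36),np.arctan2(x[1],x[0])), step((.50,.22,.36),np.arctan2(x[1],x[0])+np.pi))
E
```

```text
plate [[0.6307, 0.3036, 0.008], [0.6157, 0.2021, 0.008], [0.4234, 0.2321, 0.008], [0.4421, 0.3339, 0.008]] [0.52795776 0.26794295 0.008     ] 0.19280109959513922 -9.010718950986407
fork [0.45684631 0.27921953 0.104     ] hinge [0.59906921 0.25666636 0.104     ]
hole check top-scene [[306.0428823  221.47583315]] [307.4 221.4]
plate corners scene pred [[309.54678337 252.94382115]
 [347.26248141 218.46547494]] [310.6 254. ] [348.  219.4]
grip top [0.44606137 0.0864244  0.036     ] tip [0.46681228 0.18215126 0.01421902] [0.46581149 0.18348978 0.018     ] grip tri [0.44762395 0.08368257 0.02917992]
77.76911337934368 0.09795015214889399
(array([-1.752, -1.294, -0.516]), array([-0.   ,  0.   ,  0.478])) (array([-1.752, -1.294, -0.516]), array([-0.   , -0.   , -0.522]))
```

Call:
arm_command --plan '[[[0, 0, -0.3], [0, 0, -0.05]], [[-0.3, -0.2, -0.5], [0, 0, -0.1]], [[-0.9, -0.65, -0.5], [0, 0, -0.26]], [[-0.9, -0.65, -0.5], [0, 0, -0.26]], [[-0.9, -0.65, -0.5], [0, 0, -0.26]], [[-0.9, -0.65, -0.5], [0, 0, -0.26]], [[-0.9, -0.65, -0.5], [0, 0, -0.26]], [[-0.9, -0.65, -0.5], [0, 0, -0.26]]]' --claw 1

```text
time: 1.15
position: [0.3278, 0.4252, 0.3561]
eef_rot: [-0.292, 0.957, 0.0, -0.0]
wrist_force: [0.4, 0.1, 0.4]
finger_gap: 0.0001
finger_force: 0.0
```

```bash
python3 - <<'E'
from h import *
o=r.get_obs(); print(o['time'],o['position'],o['joints'].round(2),step((.49,.2,.36),np.radians(171)))
E
```

```text
1.15 [0.32776116 0.4252122  0.35610803] [-0.98  0.05  0.02  1.52 -0.    1.57  1.2 ] (array([-0.036, -1.11 , -0.016]), array([ 0.   , -0.   , -0.262]))
```

Call:
arm_command --plan '[[[0, -0.5, 0], [0, 0, 0.48]], [[0, -0.9, 0], [0, 0, 0.48]], [[0, -0.9, 0], [0, 0, 0.48]], [[0, -0.9, 0], [0, 0, 0.48]], [[0, -0.9, 0], [0, 0, 0.48]], [[0, -0.9, 0], [0, 0, 0.48]], [[0, -0.9, 0], [0, 0, 0.48]], [[0, -0.9, 0], [0, 0, 0.48]]]'

```text
time: 2.15
position: [0.4529, 0.2399, 0.3557]
eef_rot: [0.44, 0.898, -0.0, -0.0]
wrist_force: [-0.2, -0.0, 1.1]
finger_gap: 0.0002
finger_force: 0.0
```

```bash
python3 - <<'E'
from h import *
o=r.get_obs(); print(o['time'],o['position'],o['joints'].round(2),step((.47,.2,.38),np.radians(-9)))
E
```

```text
2.15 [0.45288309 0.23991556 0.35573703] [-0.76 -0.01  0.22  1.58  0.    1.57  0.12] (array([-0.168, -0.044, -0.097]), array([-0.  ,  0.  ,  0.26]))
```

Call:
arm_command --plan '[[[-0.17, -0.04, -0.1], [0, 0, 0.26]], [[-0.17, -0.04, -0.1], [0, 0, 0.26]], [[-0.17, -0.04, -0.1], [0, 0, 0.26]], [[-0.17, -0.04, -0.1], [0, 0, 0.26]], [[-0.17, -0.04, -0.1], [0, 0, 0.26]], [[-0.17, -0.04, -0.1], [0, 0, 0.26]], [[-0.17, -0.04, -0.1], [0, 0, 0.26]]]'

```text
time: 3.02
position: [0.4717, 0.1993, 0.381]
eef_rot: [0.759, 0.651, -0.0, -0.0]
wrist_force: [0.1, 0.3, 0.3]
finger_gap: 0.0001
finger_force: 0.0
```

```bash
python3 - <<'E'
from h import *
o=r.get_obs(); print(o['time'],o['position'],o['eef_rot'],o['joints'].round(2))
d=shot('wrist','w1'); im=cv2.imread('pics/w1.png'); cv2.imwrite('pics/w1v.png',cv2.resize(im,(800,500),interpolation=cv2.INTER_CUBIC))
E
```

```text
3.025 [0.47168576 0.19927031 0.38103753] [ 7.58739852e-01  6.51393716e-01 -2.43413898e-04 -6.39471369e-05] [-0.72 -0.01  0.26  1.54  0.    1.62 -0.61]
```

View pics/w1v.png

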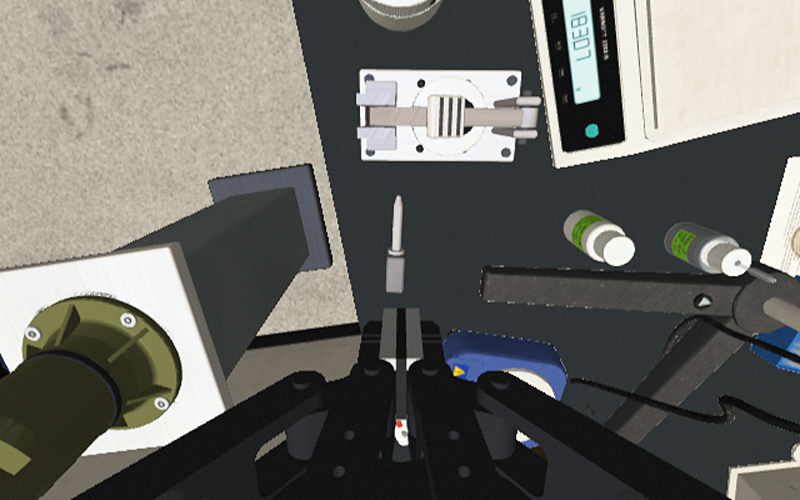

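The wrist view shows the plate corners at (361,71), (521,70), (523,161) and (361,160). The thumb plate is at (446,116), the pin tip at (398,196) and the handle around (396,275), all in the 1.25x view.

```bash
python3 - <<'E'
from h import *
from scipy.optimize import least_squares
w=load('w1'); t=load('t0'); s=load('s0')
W=lambda u,v:np.array([u,v])/1.25; T=lambda u,v:np.array([u/6+260,v/6+165]); S=lambda u,v:np.array([u/5+270,v/5+170])
C=[atz(w,W(*c),.008) for c in((521,70),(523,161),(361,160),(361,71))]
c=np.mean(C,0); ax=((C[0]+C[1])-(C[2]+C[3]))/2; print(np.round(C,4).tolist(),c,np.linalg.norm(ax),np.degrees(np.arctan2(ax[1],ax[0])))
# joint fit of clamp pose and bar angle
obs=[(w,0,W(521,70)),(w,1,W(523,161)),(w,2,W(361,160)),(w,3,W(361,71)),(t,0,T(303,133)),(t,1,T(460,158)),(t,2,T(410,457)),(t,3,T(250,425)),(s,2,S(203,420)),(s,1,S(390,247)),(s,4,S(187,257)),(w,5,W(446,116)),(t,5,T(350,272))]
def pts(p):
    x=np.array([np.cos(p[2]),np.sin(p[2]),0]); y=np.array([-x[1],x[0],0]); z=np.array([0,0,1.]); b=p[3]
    f=np.array([p[0],p[1],.104]); m=f+x*.072; m=np.array([m[0],m[1],.008]); h=f+x*.144
    u=-x*np.cos(b)+z*np.sin(b); n=x*np.sin(b)+z*np.cos(b)
    return [m+x*.095+y*.052,m+x*.095-y*.052,m-x*.095-y*.052,m-x*.095+y*.052,f-y*.02,h+u*.104+n*.017,f,h]
res=lambda p:np.concatenate([(proj(d,pts(p)[i])[0]-uv) for d,i,uv in obs])
q=least_squares(res,[.457,.279,-.157,.5],loss='soft_l1'); print('fork x,y,yaw,bar',q.x.round(4),np.degrees(q.x[2]),res(q.x).reshape(-1,2).round(1).tolist())
print('plate pt',pts(q.x)[5])
# pin: fit x,y,yaw of handle centre
po=[(w,0,W(398,196)),(w,1,W(388,292)),(w,2,W(404,292)),(t,0,T(488,390)),(s,0,S(303,393)),(t,2,T(682,450)),(t,1,T(688,415))]
def pp(p):
    x=np.array([np.cos(p[2]),np.sin(p[2]),0]); y=np.array([-x[1],x[0],0]); g=np.array([p[0],p[1],.018])
    return [g+x*.1,g-x*.025+y*.012+[0,0,.018],g-x*.025-y*.012+[0,0,.018]]
rp=lambda p:np.concatenate([(proj(d,pp(p)[i])[0]-uv) for d,i,uv in po])
k=least_squares(rp,[.446,.086,1.36],loss='soft_l1'); print('pin',k.x,np.degrees(k.x[2]),rp(k.x).reshape(-1,2).round(1).tolist())
E
```

```text
[[0.6292, 0.3082, 0.008], [0.6253, 0.2038, 0.008], [0.4273, 0.2352, 0.008], [0.4456, 0.3351, 0.008]] [0.53186834 0.27057829 0.008     ] 0.1930503616271055 -8.680517146329722
fork x,y,yaw,bar [ 0.4586  0.2809 -0.1481  0.5267] -8.48543140959694 [[1.6, 0.1], [-6.0, 0.3], [0.8, 1.5], [-1.5, -0.2], [-1.0, -0.2], [-0.7, -0.1], [-0.2, -1.3], [-0.4, -0.4], [-1.1, -1.7], [-1.2, -1.7], [-1.5, -0.5], [0.1, 1.8], [-0.5, 0.4]]
plate pt [0.52054703 0.27161798 0.17097104]
pin [0.44907613 0.08793022 1.39822624] 80.1124626354097 [[0.0, -0.5], [-0.9, 1.0], [1.0, 1.3], [-0.8, -0.1], [-1.4, -0.8], [0.6, -7.4], [-1.5, 4.8]]
```

Call:
arm_command --plan '[[[0.2, 0.1, 0.1], [0, 0, 0]], [[0.315, 0.135, 0.3], [0, 0, 0]], [[0.315, 0.135, 0.55], [0, 0, 0]], [[0.315, 0.135, 0.74], [0, 0, 0]], [[0.315, 0.135, 0.74], [0, 0, 0]], [[0.315, 0.135, 0.74], [0, 0, 0]]]'

```text
time: 3.82
position: [0.5187, 0.2715, 0.1986]
eef_rot: [0.76, 0.65, 0.002, 0.0]
wrist_force: [0.8, 0.5, 0.3]
finger_gap: 0.0
finger_force: 0.0
```

Call:
arm_command --plan '[[[0, 0, 0.06], [0, 0, 0]], [[0, -0.01, 0.12], [0, 0, 0]], [[0, -0.03, 0.17], [0, 0, 0]], [[0, -0.05, 0.21], [0, 0, 0]], [[0, -0.06, 0.25], [0, 0, 0]], [[0, -0.07, 0.28], [0, 0, 0]], [[0, -0.07, 0.29], [0, 0, 0]], [[0, -0.07, 0.29], [0, 0, 0]]]'

```text
time: 4.82
position: [0.5001, 0.2731, 0.1235]
eef_rot: [0.76, 0.65, -0.0, 0.0]
wrist_force: [-0.9, 0.7, -0.0]
finger_gap: -0.0001
finger_force: 0.0
```

```bash
python3 - <<'E'
from h import *
o=r.get_obs(); print(o['time'],o['position'],o['wrist_force'])
E
```

```text
4.825 [0.50014838 0.27312226 0.12346369] [-0.88081648  0.67805431 -0.01053194]
```

Call:
arm_command --plan '[[[0, 0, 0.01], [0, 0, 0]], [[0, 0, 0.02], [0, 0, 0]], [[0, 0, 0.03], [0, 0, 0]], [[0, 0, 0.03], [0, 0, 0]]]'

```text
time: 5.32
position: [0.5005, 0.2734, 0.1208]
eef_rot: [0.76, 0.65, 0.0, -0.0]
wrist_force: [-10.2, -4.7, 24.5]
finger_gap: 0.0
finger_force: 12.4
```

```bash
python3 - <<'E'
from h import *
d=shot('scene','s2'); im=cv2.imread('pics/s2.png')[150:270,250:410]; cv2.imwrite('pics/s2v.png',cv2.resize(im,(800,600),interpolation=cv2.INTER_CUBIC))
E
```

```text
(no output)
```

View pics/s2v.png

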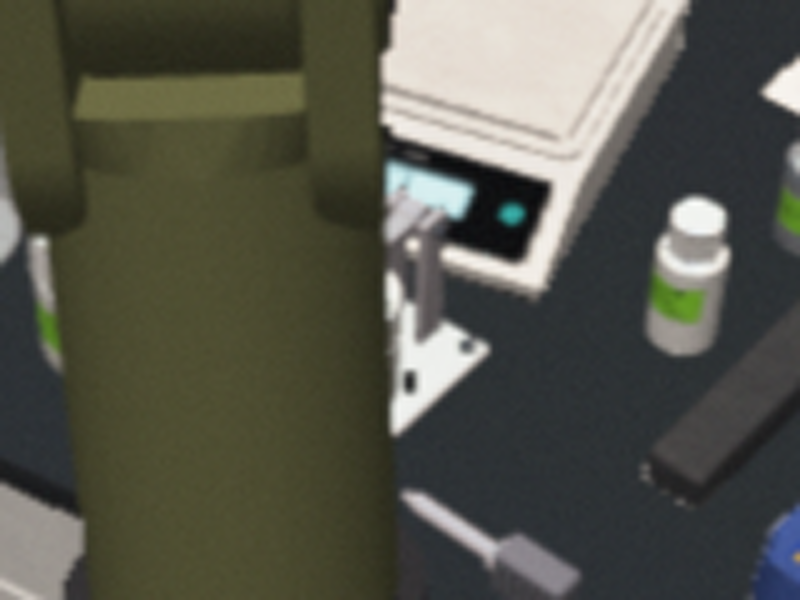

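The arm hides the fork in that view, but at z = 0.1208 the plate pushes back with 24 N. That is the expected height of the stop, so the bar is down. Next is the pin.

Call:
arm_command --plan '[[[0, 0, -0.2], [0, 0, 0]], [[-0.1, 0, -0.4], [0, 0, 0]], [[-0.4, -0.03, -0.42], [0, 0, 0]], [[-0.77, -0.07, -0.42], [0, 0, 0.007]], [[-0.77, -0.07, -0.42], [0, 0, 0.007]], [[-0.77, -0.07, -0.42], [0, 0, 0.007]], [[-0.77, -0.07, -0.42], [0, 0, 0.007]]]' --claw 0

```text
time: 6.25
position: [0.4534, 0.0867, 0.2215]
eef_rot: [0.767, 0.642, 0.001, -0.0]
wrist_force: [0.9, 0.5, 0.1]
finger_gap: 0.0855
finger_force: 0.0
```

```bash
python3 - <<'E'
from h import *
o=r.get_obs(); print(o['time'],o['position'],o['eef_rot'],o['joints'].round(2),o['finger_gap'])
d=shot('wrist','w3'); im=cv2.imread('pics/w3.png'); cv2.imwrite('pics/w3v.png',cv2.resize(im,(800,500),interpolation=cv2.INTER_CUBIC))
print(step((.449,.088,.1),np.radians(-9.9)))
E
```

```text
6.25 [0.45344323 0.08674733 0.22148514] [ 7.66742777e-01  6.41954219e-01  5.29139457e-04 -1.20353105e-04] [-0.61 -0.09  0.35  1.92  0.03  1.31 -0.45] 0.08545489534940004
(array([-0.   , -0.018,  0.485]), array([ 0.   , -0.   , -0.001]))
```

View pics/w3v.png

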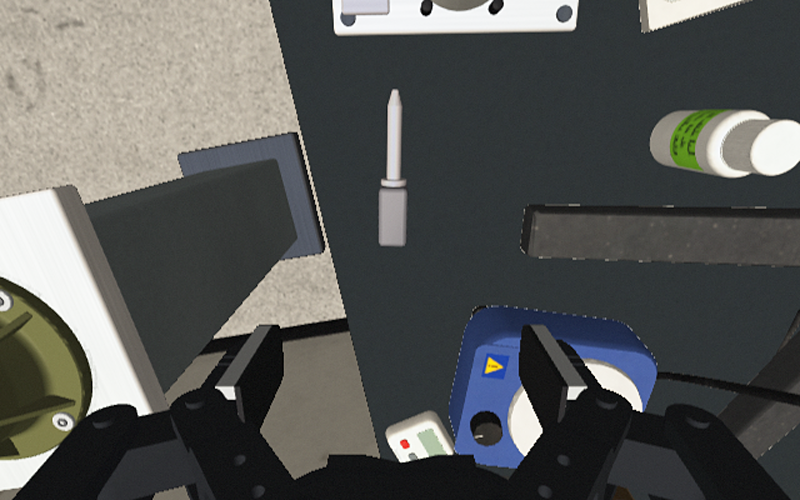

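The pin's tip is at (395,90), its collar at (394,182), and its handle covers (379–407, 188–246). The plate's near corners are visible at (334,34) and (577,32).

```bash
python3 - <<'E'
from h import *
w=load('w3'); W=lambda u,v:np.array([u,v])/1.25
E=w['extrinsics']; print('cam',-E[:3,:3].T@E[:3,3])
print('tip',atz(w,W(395,90),.018),'collar',atz(w,W(393.5,183),.018))
for z in(.036,0): print(z,[atz(w,W(*c),z).round(4).tolist() for c in((380,189),(407,189),(379,238),(407,238),(379,246),(407,246))])
print('plate near corners',atz(w,W(334,34),.008),atz(w,W(577,32),.008))
x=np.array([np.cos(-.1481),np.sin(-.1481),0]);y=np.array([-x[1],x[0],0]);f=np.array([.4586,.2809,.008])
c1=f+x*(-.023)-y*.052;c2=f+x*.167-y*.052; print('pred',c1,c2,proj(w,[c1,c2])*1.25)
p=np.array([.4491,.0879,.018]);u=np.array([np.cos(1.398),np.sin(1.398),0]); print('pred tip,collar',proj(w,[p+u*.1,p+u*.03])*1.25)
g=cv2.cvtColor(cv2.imread('pics/w3.png'),7)
for v in(156,165,180,190): print(v,g[v,295:335].tolist()) if v in(156,180) else 0
E
```

```text
cam [0.46798885 0.16580498 0.36436161]
tip [0.46684808 0.1863215  0.018     ] collar [0.4524465  0.11433101 0.018     ]
0.036 [[0.4417, 0.1142, 0.036], [0.4631, 0.1104, 0.036], [0.433, 0.074, 0.036], [0.4561, 0.0699, 0.036], [0.4317, 0.0671, 0.036], [0.4549, 0.063, 0.036]]
0 [[0.4388, 0.1085, 0.0], [0.4625, 0.1043, 0.0], [0.4292, 0.0639, 0.0], [0.4548, 0.0594, 0.0], [0.4277, 0.0563, 0.0], [0.4535, 0.0517, 0.0]]
plate near corners [0.42716714 0.23551261 0.008     ] [0.61432471 0.20364993 0.008     ]
pred [0.4281787  0.23286309 0.008     ] [0.61609881 0.20482685 0.008     ] [[336.01666635  37.45100103]
 [579.22566136  29.90025232]]
pred tip,collar [[394.28948861  90.01236757]
 [394.94674403 178.97140858]]
156 [51, 52, 55, 53, 49, 53, 51, 48, 117, 142, 155, 170, 168, 169, 171, 167, 169, 167, 169, 165, 167, 165, 165, 165, 164, 165, 164, 166, 139, 116, 89, 49, 53, 54, 50, 55, 55, 53, 53, 55]
180 [52, 50, 56, 55, 51, 52, 47, 61, 126, 147, 155, 166, 165, 162, 164, 164, 165, 163, 163, 163, 163, 162, 161, 158, 158, 159, 162, 142, 124, 105, 58, 50, 51, 51, 53, 53, 57, 53, 54, 54]
```

Call:
arm_command --plan '[[[0, -0.02, 0.2], [0, 0, 0.004]], [[0.004, -0.023, 0.4], [0, 0, 0.004]], [[0.004, -0.023, 0.6], [0, 0, 0.004]], [[0.004, -0.023, 0.75], [0, 0, 0.004]], [[0.004, -0.023, 0.82], [0, 0, 0.004]], [[0.004, -0.023, 0.87], [0, 0, 0.004]], [[0.004, -0.023, 0.87], [0, 0, 0.004]], [[0.004, -0.023, 0.87], [0, 0, 0.004]]]'

```text
time: 7.3
position: [0.4486, 0.0886, 0.0045]
eef_rot: [0.771, 0.637, 0.001, 0.0]
wrist_force: [1.3, 0.2, 0.5]
finger_gap: 0.0855
finger_force: 0.0
```

Call:
arm_command --plan '[[[0, 0, 0], [0, 0, 0]], [[0, 0, 0], [0, 0, 0]], [[0, 0, 0], [0, 0, 0]], [[0, 0, 0], [0, 0, 0]], [[0, 0, 0], [0, 0, 0]], [[0, 0, 0], [0, 0, 0]]]' --claw 1 --force 50

```text
time: 8.05
position: [0.4482, 0.0882, 0.0042]
eef_rot: [0.771, 0.637, 0.0, 0.0]
wrist_force: [-0.0, -0.2, 5.8]
finger_gap: 0.0234
finger_force: 50.1
```

Call:
arm_command --plan '[[[0, 0, -0.15], [0, 0, 0]], [[0, 0, -0.344], [0, 0, 0]], [[0, -0.09, -0.344], [0, 0, -0.01]], [[0.1, -0.09, -0.344], [0, 0, -0.01]], [[0.18, -0.09, -0.344], [0, 0, -0.01]], [[0.18, -0.09, -0.344], [0, 0, -0.01]], [[0.18, -0.09, -0.344], [0, 0, -0.01]]]'

```text
time: 8.93
position: [0.4339, 0.1357, 0.0893]
eef_rot: [0.761, 0.649, -0.001, 0.0]
wrist_force: [-0.2, -0.0, -1.0]
finger_gap: 0.0232
finger_force: 49.6
```

```bash
python3 - <<'E'
from h import *
o=r.get_obs(); print(o['time'],o['position'],o['eef_rot'],o['joints'].round(2),o['finger_gap'],o['wrist_force'])
d=shot('wrist','w4'); im=cv2.imread('pics/w4.png'); cv2.imwrite('pics/w4v.png',cv2.resize(im,(800,500),interpolation=cv2.INTER_CUBIC))
shot('scene','s4');shot('top','t4')
E
```

```text
8.925 [0.43394525 0.13572083 0.08929658] [ 7.60816112e-01  6.48966998e-01 -8.14615492e-04  1.23978851e-04] [-0.67  0.03  0.31  2.09 -0.01  1.02 -0.51] 0.02322092407214984 [-0.22544673 -0.03505457 -0.96066909]
```

View pics/w4v.png

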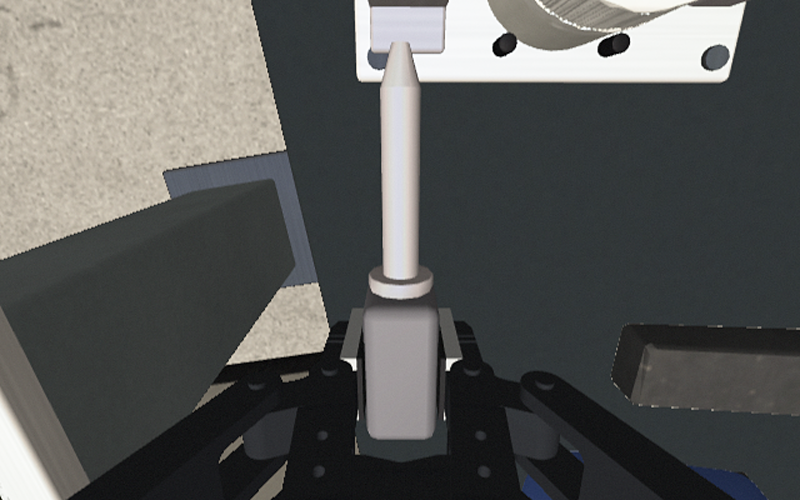

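The held pin's tip is at (400,43) with its shank running straight to the collar at (400,280). The near plate corners are at (357,82) and (730,82), and the fork's foot spans columns 371–445 at rows 8–52.

```bash
python3 - <<'E'
from h import *
w=load('w4'); W=lambda u,v:np.array([u,v])/1.25
print('tip',atz(w,W(400,43),.103),'collar top',atz(w,W(400.5,272),.109),'shank',atz(w,W(400.5,200),.109))
a,b=atz(w,W(356,82),.008),atz(w,W(730,82),.008); d=b-a; print(a,b,np.linalg.norm(d),np.degrees(np.arctan2(d[1],d[0])))
# foot edges at several heights
for z in(.008,.014,.018): print('foot',z,[atz(w,W(*c),z).round(4).tolist() for c in((371,52),(445,52),(371,8),(445,8))])
for f,yw in(((.4586,.2809),-8.5),((.458,.2815),-9.),((.4579,.2824),-9.2)):
    y=np.array([-np.sin(np.radians(yw)),np.cos(np.radians(yw))]); x=np.array([y[1],-y[0]])
    t=atz(w,W(400,43),.103)[:2]-f; print('tip rel fork x,y',t@x,t@y)
s=load('s4');im=s['image'][170:260,270:400,::-1];cv2.imwrite('pics/s4v.png',cv2.resize(im,(780,540),interpolation=cv2.INTER_CUBIC))
E
```

```text
tip [0.44992309 0.23481152 0.103     ] collar top [0.43947628 0.16811036 0.109     ] shank [0.44315954 0.19127461 0.109     ]
[0.42696564 0.23498209 0.008     ] [0.61432986 0.2051883  0.008     ] 0.1897182621876963 -9.035260000814443
foot 0.008 [[0.437, 0.2474, 0.008], [0.4733, 0.2416, 0.008], [0.4404, 0.2664, 0.008], [0.4757, 0.2608, 0.008]]
foot 0.014 [[0.4373, 0.2466, 0.014], [0.4726, 0.2409, 0.014], [0.4406, 0.2651, 0.014], [0.475, 0.2596, 0.014]]
foot 0.018 [[0.4374, 0.246, 0.018], [0.4722, 0.2405, 0.018], [0.4407, 0.2642, 0.018], [0.4744, 0.2588, 0.018]]
tip rel fork x,y -0.0017692909500500828 -0.04686476958896291
tip rel fork x,y -0.0006737828220497066 -0.04737717722775415
tip rel fork x,y -0.00026579481096481887 -0.048251675050535396
```

View pics/s4v.png

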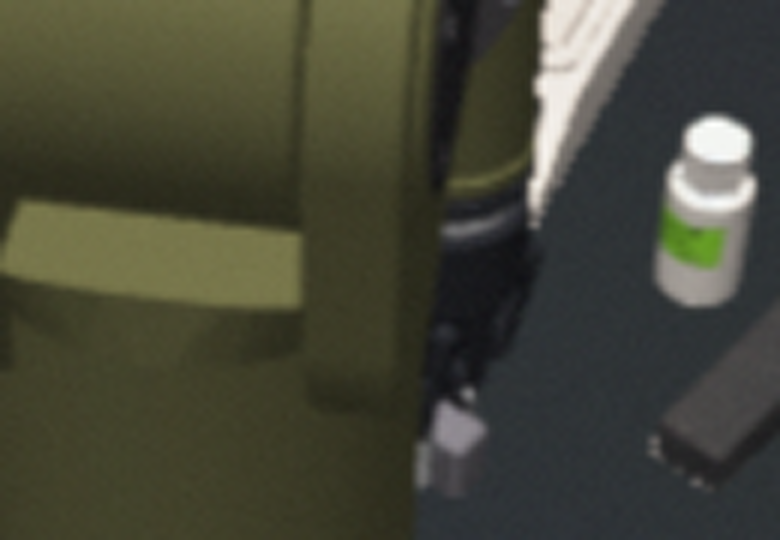

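The arm blocks the scene view. I'll check where the ears lie along clamp x numerically from the earlier wrist picture.

```bash
python3 - <<'E'
from h import *
x=np.array([.9876,-.157,0]);y=np.array([.157,.9876,0]);f=np.array([.4578,.2825,0])
from scipy.ndimage import map_coordinates
for n in('w1','t0'):
    d=load(n); g=cv2.cvtColor(d['image'],cv2.COLOR_RGB2GRAY).astype(float)
    for z,ys in((.122,(-.017,-.013,.013,.017)),(.008,(-.03,.03))):
        for yy in ys:
            P=[f+x*k*.001+y*yy+[0,0,z] for k in range(-34,36,2)]; uv=proj(d,P)
            print(n,z,yy,uv[17].round(0),map_coordinates(g,[uv[:,1],uv[:,0]],order=1).round().astype(int).tolist())
E
```

```text
w1 0.122 -0.017 [298. 108.] [51, 52, 52, 52, 51, 51, 51, 51, 50, 73, 218, 213, 215, 209, 211, 216, 210, 209, 212, 215, 214, 216, 219, 213, 205, 207, 209, 204, 203, 248, 246, 246, 246, 246, 246]
w1 0.122 -0.013 [298. 105.] [53, 49, 51, 52, 52, 52, 51, 52, 51, 69, 220, 213, 211, 214, 210, 210, 217, 214, 206, 212, 215, 215, 213, 219, 218, 206, 206, 196, 208, 249, 247, 246, 247, 246, 247]
w1 0.122 0.013 [298.  81.] [50, 52, 53, 52, 50, 54, 51, 51, 51, 44, 218, 213, 215, 210, 214, 218, 210, 210, 214, 216, 216, 217, 221, 215, 206, 208, 212, 195, 202, 247, 245, 245, 244, 244, 245]
w1 0.122 0.017 [298.  78.] [51, 52, 51, 51, 51, 52, 51, 51, 52, 37, 218, 213, 211, 215, 211, 210, 215, 213, 206, 212, 214, 215, 214, 219, 218, 208, 207, 193, 152, 248, 245, 245, 245, 245, 246]
w1 0.008 -0.03 [303. 114.] [52, 51, 52, 51, 47, 79, 239, 246, 245, 224, 209, 211, 209, 211, 211, 211, 211, 211, 210, 212, 211, 210, 211, 211, 212, 210, 212, 189, 235, 244, 243, 243, 243, 243, 243]
w1 0.008 0.03 [303.  72.] [52, 51, 51, 51, 48, 53, 248, 246, 245, 220, 207, 210, 210, 211, 210, 210, 210, 209, 209, 210, 209, 209
[... 564 characters left out ...]
 199, 200, 200, 193, 189, 191, 189, 185, 188, 191, 190, 190, 188, 196, 213, 220, 223, 218, 208, 183, 167]
t0 0.122 0.017 [310. 229.] [69, 64, 105, 153, 202, 223, 219, 201, 169, 166, 174, 184, 190, 191, 191, 189, 190, 192, 188, 186, 189, 191, 192, 193, 193, 192, 189, 198, 209, 218, 223, 225, 223, 215, 200]
t0 0.008 -0.03 [323. 233.] [73, 70, 66, 58, 50, 139, 226, 228, 227, 213, 201, 194, 188, 188, 187, 186, 187, 188, 188, 189, 188, 188, 187, 187, 187, 187, 182, 177, 192, 213, 218, 220, 220, 220, 220]
t0 0.008 0.03 [307. 231.] [75, 74, 71, 65, 52, 88, 183, 229, 229, 224, 216, 206, 196, 190, 186, 187, 188, 188, 189, 189, 190, 189, 188, 187, 187, 191, 193, 190, 190, 205, 218, 221, 223, 221, 220]
```

Call:
arm_command --plan '[[[0, 0.011, -0.004], [0, 0, 0]], [[0.06, 0.011, -0.004], [0, 0, 0]], [[0.1, 0.011, -0.004], [0, 0, 0]], [[0.12, 0.011, -0.004], [0, 0, 0]], [[0.14, 0.011, -0.004], [0, 0, 0]], [[0.16, 0.011, -0.004], [0, 0, 0]], [[0.18, 0.011, -0.004], [0, 0, 0]], [[0.18, 0.011, -0.004], [0, 0, 0]]]'

```text
time: 10.07
position: [0.444, 0.1809, 0.0908]
eef_rot: [0.761, 0.649, 0.0, -0.0]
wrist_force: [0.3, 0.3, -1.8]
finger_gap: 0.0233
finger_force: 49.6
```

Call:
arm_command --plan '[[[0.03, 0, 0], [0, 0, 0]], [[0.06, 0, 0], [0, 0, 0]], [[0.09, 0, 0], [0, 0, 0]], [[0.12, 0, 0], [0, 0, 0]], [[0.14, 0, 0], [0, 0, 0]], [[0.16, 0, 0], [0, 0, 0]], [[0.175, 0, 0], [0, 0, 0]], [[0.175, 0, 0], [0, 0, 0]]]'

```text
time: 11.08
position: [0.4509, 0.224, 0.0908]
eef_rot: [0.761, 0.649, 0.0, -0.0]
wrist_force: [-0.3, 0.8, -1.5]
finger_gap: 0.0236
finger_force: 49.6
```

Through both ears with no side force. Now I'll push on until the collar meets the ear.

Call:
arm_command --plan '[[[0.015, 0, 0], [0, 0, 0]], [[0.025, 0, 0], [0, 0, 0]], [[0.033, 0, 0], [0, 0, 0]], [[0.038, 0, 0], [0, 0, 0]], [[0.042, 0, 0], [0, 0, 0]], [[0.042, 0, 0], [0, 0, 0]]]'

```text
time: 11.82
position: [0.4523, 0.233, 0.0908]
eef_rot: [0.761, 0.649, -0.001, 0.0]
wrist_force: [-1.5, -4.4, 1.1]
finger_gap: 0.0234
finger_force: 49.9
```

Call:
arm_command --plan '[[[0, 0, 0], [0, 0, 0]], [[0, 0, 0], [0, 0, 0]], [[0, 0, 0], [0, 0, 0]], [[0, 0, 0], [0, 0, 0]]]' --claw 0.45

```text
time: 12.32
position: [0.4526, 0.2344, 0.0909]
eef_rot: [0.761, 0.649, 0.0, -0.0]
wrist_force: [0.1, 0.0, -0.9]
finger_gap: 0.047
finger_force: 0.0
```

Call:
arm_command --plan '[[[0, 0, -0.1], [0, 0, 0]], [[0, 0, -0.2], [0, 0, 0]], [[0, 0, -0.4], [0, 0, 0]], [[0, 0, -0.7], [0, 0, 0]], [[-0.3, 0, -0.8], [0, 0, 0]], [[-0.5, 0, -0.8], [0, 0, 0]], [[-0.5, 0, -0.8], [0, 0, 0]], [[-0.5, 0, -0.8], [0, 0, 0]]]'

```text
time: 13.32
position: [0.4328, 0.1107, 0.291]
eef_rot: [0.761, 0.649, 0.001, -0.0]
wrist_force: [0.6, 0.0, -0.3]
finger_gap: 0.0471
finger_force: 0.0
```

```bash
python3 - <<'E'
from h import *
o=r.get_obs(); print(o['time'],o['position'],o['finger_gap'],o['wrist_force'])
d=shot('wrist','w5'); t=shot('top','t5'); s=shot('scene','s5')
f=np.array([.4603,.2823,.104]); u,v=proj(d,f)[0]; print(u,v)
u=int(np.clip(u,130,510)); v=int(np.clip(v,100,300))
a=cv2.resize(d['image'][v-100:v+100,u-130:u+130],(780,600),interpolation=cv2.INTER_CUBIC)[:,:,::-1]
cv2.imwrite('pics/w5v.png',a)
E
```

```text
13.325 [0.43282624 0.11070181 0.29104893] 0.047121566195382096 [ 0.60567708  0.03728434 -0.26205963]
320.3741769473063 -19.262250215900394
```

View pics/w5v.png

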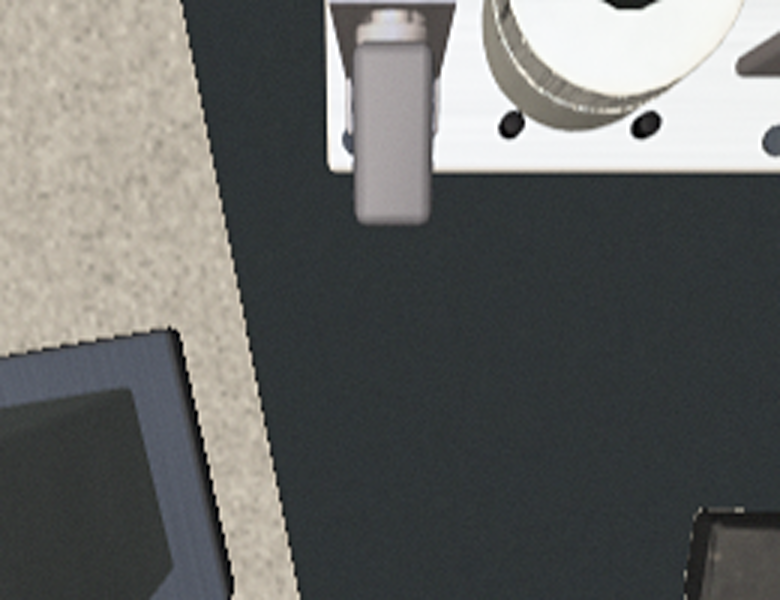

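The collar sits against the ear at (390,15), the pin is straight, and the jar stands at (620,60). The bar itself is out of frame, so I'll check it numerically by locating the thumb plate in the top view against its predicted positions.

```bash
python3 - <<'E'
from h import *
a=load('t0');b=load('t5');x=np.array([.9876,-.157,0]);z=np.array([0,0,1.]);h=np.array([.4603,.2823,.104])+x*.144
pl=lambda t:h+(-x*np.cos(t)+z*np.sin(t))*.104+(x*np.sin(t)+z*np.cos(t))*.017
for t in(0,.05,.2,.53): print(t,proj(b,pl(t))[0].round(1))
g=lambda d:cv2.cvtColor(d['image'],cv2.COLOR_RGB2GRAY)
u,v=proj(a,pl(.53))[0].round().astype(int); T=g(a)[v-6:v+7,u-6:u+7]
m=cv2.matchTemplate(g(b)[170:250,290:350],T,cv2.TM_CCOEFF_NORMED); _,s,_,l=cv2.minMaxLoc(m); print('t0 at',u,v,'-> match',s,l[0]+290+6,l[1]+170+6)
m0=cv2.matchTemplate(g(a)[170:250,290:350],T,cv2.TM_CCOEFF_NORMED)
for c in((358,165),(428,234)): # bottle, timer patches
    u,v=c[0]+5,c[1]+5; T=g(a)[v-10:v+11,u-10:u+11]; m=cv2.matchTemplate(g(b)[v-25:v+26,u-25:u+26],T,cv2.TM_CCOEFF_NORMED); _,s,_,l=cv2.minMaxLoc(m); print('shift',s,l[0]-15,l[1]-15)
np.set_printoptions(linewidth=200); print(g(b)[200:236:1,310:330:1])
E
```

```text
0 [316.7 218.1]
0.05 [316.7 217.7]
0.2 [316.9 216. ]
0.53 [317.7 210.2]
t0 at 318 210 -> match 0.6040225028991699 318 213
shift 0.9984056949615479 0 0
shift 0.9991416931152344 0 0
[[221 222 220 221 219 218 207 201 165 183 192 189 196 216 222 218 220 219 218 218]
 [221 223 216 222 214 216 222 229 202 189 189 188 176 205 221 218 218 221 217 217]
 [211 217 189 221 225 224 227 226 205 191 192 191 161 225 227 218 214 219 217 220]
 [136 192 221 224 224 226 227 197 185 186 189 192 176 225 228 223 206 205 217 220]
 [128 226 228 223 224 227 227 210 194 187 189 192 192 227 227 227 227 167 213 222]
 [228 229 225 225 226 229 234 186 186 192 189 198 230 228 224 225 228 213 218 218]
 [221 223 223 225 229 228 224 192 191 194 191 159 227 229 225 225 227 228 216 179]
 [224 223 224 227 236 195  64 154 190 192 197 136 216 230 224 225 225 226 233  99]
 [225 225 225 229 236 135  20 215 199 194 199 112 124 225 226 224 224 228 235 128]
 [224 224 225 232 213  94   4 197 196 194 203 102   1 226 229 224 224 228 232 182]
 [227 224 225 232 215  89  49 200 198 190 210  92   9 191 224 226 226 228 229 197]
 [228 2
[... 1368 characters left out ...]
69 218 221 219 223 220 219 221 242]
 [188 192 186 180 190 192 192 170 163 192 198 117 148 112 127 143 124 143 175 225]
 [191 190 176 193 191 189 192 185 185 193 198 139 174 102 148 161 159 152 142 132]
 [188 194 185 194 194 192 190 198 190 191 196 188 198 107 155 161 161 158 154 157]
 [192 198 114 183 190 192 192 185 192 194 191 162 188 135 163 163 161 159 159 158]
 [193 196 110 186 194 191 172 107 185 194 179 196 164 141 170 167 168 162 165 161]
 [183 169 113 182 187 184 168 138 190 197 128 182 101 135 164 173 168 167 168 165]
 [120 118 131 186 182 179 182 167 185 191 149 178 128 110 118 132 146 149 154 160]
 [179 170 186 224 228 227 232 199 135 160 150 192 201 180 152 114  65 140 134  98]]
```

The ribs span rows 213–223, centred on about 218, which matches the prediction of 218.1 for the bar fully down. The bottle and timer show no shift.

```bash
python3 -c "
from h import *
print(r.sign_off())"
```

```text
the job is handed in; nothing more can be done
None
```

The job is handed in at about 13.5 s: bar pressed down to its stop, pin through the fork and eye with its collar against the ear and released, jar standing, bottle and timer not moved; the sign-off gave no verdict.

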